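# Clear the sugar pot and flip the tea box open

### The job

First push the sugar pot sideways along the counter, to the left or right as you like, until no part of it is in front of the tea box (the wider of the two wooden boxes); do not lift it or tip it over. Then push the tea box's lid up by its front tab and over past upright, so that it leans back against its stop and stays open on its own. Leave the square box shut and do not disturb the other things on the counter.

Things in the scene. Friction and masses are not known exactly. Their poses are not given: they have to be found in the camera images.
- teabox: The tea box: the wider of two plain wooden boxes, fixed to the counter. 110 mm deep (its x), 160 mm wide (its y), walls 70 mm high and 7 mm thick. Origin at the centre of its underside; its front (tab side) faces its own -x, its hinge is along the rear rim.
- teabox_hinge (a point): Point on the tea box lid's hinge axis, middle of the rear top rim (55 mm behind the box's centre, 70 mm up), level with the underside of the shut lid. The axis runs along the box's y.
- teabox_tab (a point): Moves with the tea box lid: middle of the front edge of the tab, on its underside, 140 mm from the hinge axis. The tab is part of the lid, 100 mm wide, 8 mm thick, and juts 30 mm out beyond the box's front wall; below it is free space down to the counter (70 mm when shut).
- teabox_lid (a joint): Angle of the tea box lid: 0 shut, 1.57 upright, stop at 1.95 leaning back. Wooden, 8 mm thick, 0.14 to 0.23 kg, nearly free hinge: let go before about 1.5 it falls shut, beyond that it falls back against the stop.
- sweetbox: The other wooden box, fixed, same build and same lid with a 100 mm tab, but square: 110 mm deep, 110 mm wide, 70 mm high. Origin at the centre of its underside, front faces its -x. Stays shut.
- sweetbox_lid (a joint): Angle of the square box's lid, 0 shut; it must stay shut.
- pot: The sugar pot as a body, origin at the centre of its underside.
- pot_mid (a point): Centre (31 mm up) of the sugar pot: a loose squat upright white crock with a flat wooden lid fixed on, 68 mm across, 62 mm high, 0.2 to 0.42 kg. It starts about 115 mm in front of the tea box's centre, within 25 mm of its middle, partly below the tab. It slides upright when pushed on its side less than about 25 mm above the counter.
- salt: Salt shaker, glass with steel cap, 37 mm across, 82 mm high; bystander behind the boxes. Origin at its underside.
- pepper: Pepper shaker, same as the salt shaker; bystander behind the boxes. Origin at its underside.
- teaspoon: Steel teaspoon lying flat and crosswise, 140 mm long, between the robot and the boxes; bystander. Origin at its underside.
- mug: White mug, 82 mm across, 90 mm high; bystander at the left. Origin at its underside.
- coffeejar: Glass coffee jar, 76 mm across, 130 mm high; bystander at the left rear. Origin at its underside.
- oil: Amber oil bottle, 56 mm across, 190 mm high; bystander at the right rear. Origin at its underside.
- bowl: White bowl, 120 mm across, 50 mm high; bystander at the right. Origin at its underside.
Not all that is in view belongs to the job. What is shaped like the pot but red or yellow is not meant. Leave any turquoise look-alike of the teabox alone.

How it is judged:
On the way, in this order (a step that is already met when the one before it is completed fails the run):
1. the sugar pot has been pushed sideways clear of the tea box's front and stands still, the tea box still shut ((y of pot_mid in the frame of teabox above 0.109 m or y of pot_mid in the frame of teabox below -0.109 m) and height (world z) of pot_mid below 0.036 m and angle between pot's own z axis and vertical below 0.15 rad and linear speed of pot below 0.02 m/s and value of joint teabox_lid below 0.15 rad), for 0.2 s.
2. the tea box lid leans back beyond upright (value of joint teabox_lid above 1.75 rad), for 0.2 s.
At the end, for the whole second after the job is handed in: The tea box lid rests open beyond 1.8 rad (stop at 1.95), the sugar pot stands upright and still on the counter with its centre at least 109 mm to the left or right of the tea box's centre line, the square box is shut ((y of pot_mid in the frame of teabox above 0.109 m or y of pot_mid in the frame of teabox below -0.109 m) and height (world z) of pot_mid below 0.036 m and angle between pot's own z axis and vertical below 0.15 rad and linear speed of pot below 0.02 m/s and value of joint teabox_lid above 1.8 rad and velocity of joint teabox_lid between -0.1 and 0.1 rad/s and value of joint sweetbox_lid below 0.05 rad); the robot touches nothing.
It fails at once if the sugar pot is lifted more than 12 mm off the counter (height (world z) of pot_mid above 0.043 m).
It fails at once if the sugar pot is tipped over (angle between pot's own z axis and vertical above 0.5 rad).
It fails at once if the square box's lid is opened (value of joint sweetbox_lid above 0.2 rad).
It fails at once if one of the other loose things (salt, pepper, teaspoon, mug, coffee jar, oil, bowl) is moved more than 30 mm (distance of any of salt, pepper, teaspoon, mug, coffeejar, oil, bowl from where it was at the start of the episode above 0.03 m).
It also fails if it takes over 58 s, if anything falls off the work surface, if the arm or the gripper's body presses on something with over 40 N, if the wrist force passes 120 N, or if a joint passes its speed limit or range.

### The arm

A 7-joint arm with a two-finger parallel gripper is mounted at the origin on the work surface. World frame = base frame: x ahead of the robot, y to its left, z up, the work surface at z = 0. Lengths are in m, angles in rad, forces in N, time in s.
With the tool pointing down it reaches from about 0.425 to 0.875 m from the base axis. Payload 9.9 kg.
Tool frame: the origin (TCP) lies between the finger pads; the fingertips stand 17 mm ahead of it and the grasp point (between the pads) lies 2 mm behind it; y points along the fingers, x is the direction in which the jaws open and shut, and the axes are right-handed (so a half turn about y gives the same grasp; the last joint's range is limited). The gripper opens to 85 mm and grips with 20 to 120 N. Pads are 22 mm wide; open, the fingers measure 114 mm over their backs; the gripper's body (76 mm by 85 mm) begins 54 mm behind the grasp point. The pads swing forward as they close: fully open they stand 13 mm farther back than shut.
Start: joints at [-1.332, 0.576, 0.025, 1.437, -0.015, 1.129, -0.057], TCP at [0.214, 0.64, 0.248] pointing down, gripper open.
Joint ranges: [-2.76, 2.76], [-0.34, 2.15], [-1.52, 1.57], [0.19, 2.46], [-1.09, 4.23], [0.17, 1.99], [-2.82, 2.82]. Speed limits (rad/s): [2.22, 2.22, 3.01, 3.01, 3.14, 3.14, 3.14].

### API

Orientations are given as a unit quaternion [x, y, z, w].
In Python, from cell import bot, vision gives the robot as it stands.
- The arm moves only by the tool send_rows, never from a script. Its argument "commands" is a list of rows, each a list of 5 numbers: the gripper command: -1 is shut, 1 is fully open, values between are in proportion, then the shift along the world's x, y, z in cm, then the turn about the world's z in degrees. A call has 1 to 12 rows; each row shifts and turns the commanded pose from where the row before left it; what a row does not reach is not made up. A row lasts 1/8 s, in which the tool goes at most 62.5 mm and 10.7 degrees, less where a joint would pass 70% of its speed; a pose out of reach is approached as far as the arm can. A call with a gripper value outside its range is refused whole. The fingers move at their own pace and stop on an object; "newtons" is the grip in N (left out, the last holds). Time passes only in rows, so rows that do not move let the fingers close. It gives the time, the measured TCP pose, the force and the opening at its end, in the units of the state.
- bot.observe(): the state, without advancing time (a new reading comes with each control period).
- vision.capture(name): name is "side" or "top"; returns a dict with "color" (384x512x3 uint8, red, green, blue), "depth" (384x512 float32, m along the optical axis (not along the pixel's ray), 0 where there is no reading), "K" (3x3 intrinsics, pixels), "D" ([k1, k2, p1, p2, k3] as OpenCV has them; the pictures are not rectified), "R" (3x3) and "t" (3): a world point X has camera coordinates R X + t. Camera axes: x right, y down, z forward; pixel columns grow to the right and rows downward; lengths in m; the calibration is good to about 2 mm. A picture is of the moment at which its call begins.
- bot.close_job(): hands the job in, once; it reports no verdict.
The state is a dict: "time_s": time; "joints": joint angles; "joint_vel": joint speeds; "joint_torque": joint torques, N m; "tool_pos": TCP position; "orientation": TCP orientation; "force": force on the tool from outside, world axes, zero at the start; "moment": the same for the moment, N m; "opening": finger opening in m.
Only numpy, scipy, OpenCV 4.12 (cv2) and the standard library are available. Lean on these libraries where they do the work, as an engineer would, in place of code of your own. Each camera call takes 0.05 s, during which the arm holds its last target.

## Working session

There is one attempt and no reset: what is moved stays moved. The work goes in short steps, Python scripts to look and compute and a tool call to move; the robot and the scene stay as the last step left them, time stands still between calls to the robot, and variables do not carry over. Pictures are saved under pics/ and viewed, and the job is handed in when it is done.

Besides the shell and the picture viewer there is one more tool, called after ">>>" by a JSON object that holds its "fn" and its "kwargs", one argument or row to a line. send_rows: Moves the arm, as the interface text tells. Its arguments: {"type":"object","properties":{"commands":{"type":"array"},"newtons":{"type":"number"}},"required":["commands"]}

```bash
mkdir -p pics; ls; python3 - <<'E'
from cell import bot, vision
import cv2, numpy as np
print(bot.observe())
for n in("side","top"):
    c=vision.capture(n); cv2.imwrite(f"pics/{n}0.png",c["color"][:,:,::-1]); print(n,c["K"],c["D"],c["R"],c["t"])
    np.savez(f"{n}0.npz",**c)
E
```

```text
pics
{'time_s': 0.0, 'joints': array([-1.33179901,  0.57653627,  0.0248176 ,  1.43789963, -0.01502088,
        1.12896903, -0.05647958]), 'joint_vel': array([ 0.00092089, -0.00162702, -0.00150753, -0.00028488,  0.00092853,
       -0.00073864, -0.00023119]), 'joint_torque': array([-3.54010444e-04, -7.65766025e+01,  2.25064538e+00, -2.85972977e+01,
        1.54562556e-02,  1.27566952e-02, -7.09031511e-06]), 'tool_pos': array([0.21396525, 0.63975676, 0.24744217]), 'orientation': array([ 0.57418807,  0.41271533, -0.41362801, -0.57348582]), 'force': array([0.23681112, 0.23750188, 0.66003305]), 'moment': array([-0.0020896 ,  0.01720933, -0.04620571]), 'opening': 0.08492361067956669}
side [[447.8088005    0.         255.19559134]
 [  0.         447.8088005  199.96288718]
 [  0.           0.           1.        ]] [-0.12998577  0.          0.          0.          0.        ] [[ 0.88799975 -0.45949096 -0.0180142 ]
 [-0.34117677 -0.63207186 -0.69576115]
 [ 0.30830969  0.62398175 -0.71804729]] [-0.45242159  0.22742553  1.32038251]
top [[366.11051066   0.         256.00051869]
 [  0.         366.11051066 192.72054449]
 [  0.           0.           1.        ]] [-0.01230582  0.          0.          0.          0.        ] [[-6.06668980e-04 -9.99832077e-01  1.83152641e-02]
 [-9.93410287e-01 -1.49655747e-03 -1.14602626e-01]
 [ 1.14610792e-01 -1.82640976e-02 -9.93242563e-01]] [0.00184721 0.50092842 1.44450081]
```

View pics/side0.png

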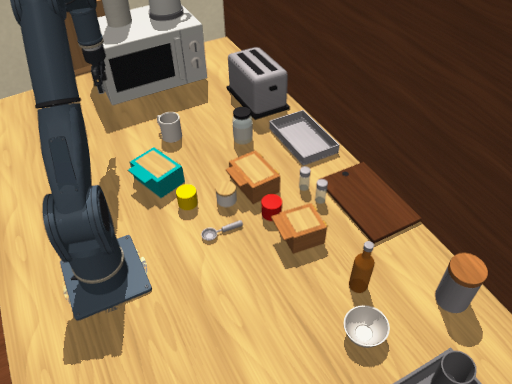

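View pics/top0.png

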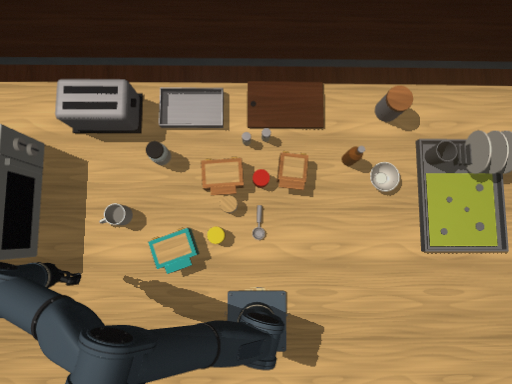

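```bash
cat > h.py <<'E'
import numpy as np, cv2
def ray(c,uv):
    uv=np.asarray(uv,float).reshape(-1,1,2)
    n=cv2.undistortPoints(uv,c["K"],c["D"]).reshape(-1,2)
    d=np.c_[n,np.ones(len(n))]@c["R"]   # R^T d
    o=-c["R"].T@c["t"]
    return o,d
def onplane(c,uv,z):
    o,d=ray(c,uv); s=(z-o[2])/d[:,2]; return o+d*s[:,None]
def cloud(c):
    h,w=c["depth"].shape
    v,u=np.mgrid[:h,:w]
    uv=np.c_[u.ravel(),v.ravel()]
    n=cv2.undistortPoints(uv.astype(float).reshape(-1,1,2),c["K"],c["D"]).reshape(-1,2)
    z=c["depth"].ravel()
    P=(np.c_[n,np.ones(len(n))]*z[:,None]-c["t"])@c["R"]
    return P.reshape(h,w,3)
E
python3 - <<'E'
import numpy as np,cv2
from h import *
t=dict(np.load("top0.npz")); s=dict(np.load("side0.npz"))
a=cv2.resize(t["color"][120:280,90:290],None,fx=4,fy=3.75*4/3.75*0+3.7,interpolation=cv2.INTER_CUBIC)[:600]
cv2.imwrite("pics/topcrop.png",a[:,:,::-1])
b=cv2.resize(s["color"][90:260,120:340],None,fx=3.5,fy=3.5,interpolation=cv2.INTER_CUBIC)
cv2.imwrite("pics/sidecrop.png",b[:,:,::-1])
for c,pts in((t,[(222,173),(229,204),(293,168),(261,178),(216,236),(174,250),(224,189)]),(s,[(255,165),(227,188),(302,215),(271,203),(187,192)])):
    P=cloud(c)
    for u,v in pts: print((u,v),np.round(np.median(P[v-1:v+2,u-1:u+2].reshape(-1,3),0),3))
E
```

```text
(222, 173) [0.572 0.135 0.079]
(229, 204) [0.453 0.108 0.061]
(293, 168) [ 0.593 -0.143  0.078]
(261, 178) [ 0.555 -0.017  0.061]
(216, 236) [0.328 0.158 0.063]
(174, 250) [0.275 0.314 0.08 ]
(224, 189) [0.51  0.127 0.079]
(255, 165) [0.585 0.145 0.079]
(227, 188) [0.46  0.104 0.063]
(302, 215) [ 0.605 -0.128  0.079]
(271, 203) [ 0.554 -0.024  0.062]
(187, 192) [0.335 0.149 0.065]
```

View pics/topcrop.png

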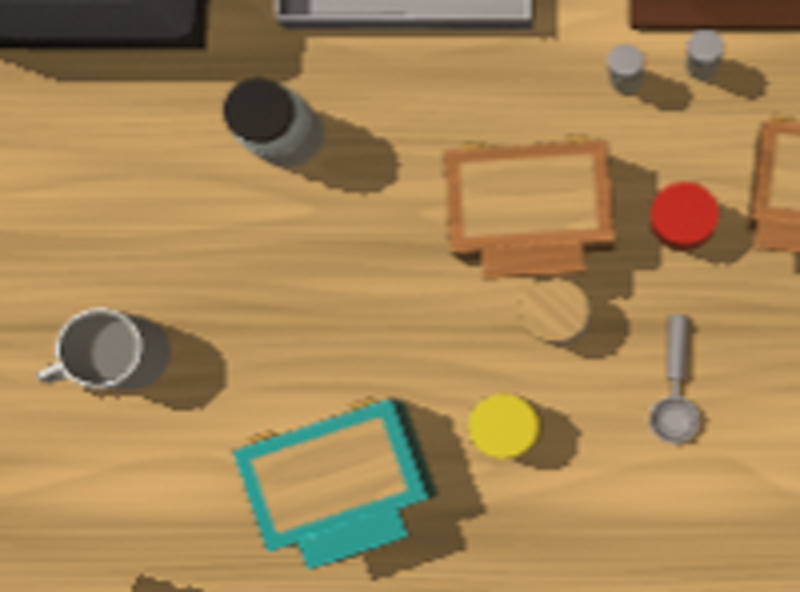

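View pics/sidecrop.png

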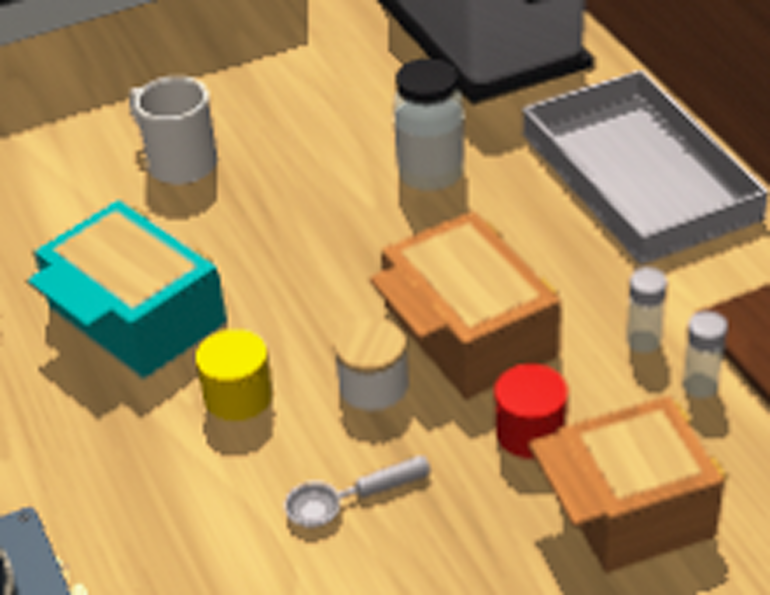

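```bash
cat > meas.py <<'E'
import numpy as np,cv2
from h import *
def segs(c,P):
    # depth-based objects above counter
    m=((P[...,2]>0.03)&(P[...,2]<0.25)&(c["depth"]>0)&(P[...,0]>0.15)&(P[...,0]<0.8)&(abs(P[...,1])<0.6)).astype(np.uint8)
    n,l=cv2.connectedComponents(m); return n,l
if __name__=="__main__":
    t=dict(np.load("top0.npz")); s=dict(np.load("side0.npz"))
    for nm,c in(("top",t),("side",s)):
        P=cloud(c); n,l=segs(c,P)
        for i in range(1,n):
            q=P[l==i]
            if len(q)<30: continue
            zt=np.percentile(q[:,2],95); k=q[q[:,2]>zt-0.006]
            r=cv2.minAreaRect((k[:,:2]*1000).astype(np.float32))
            print(nm,len(q),"ztop %.3f"%zt,"mean",k[:,:2].mean(0).round(3),"rect",np.round(r[0],0),np.round(r[1],0),round(r[2],1),"ext",q.min(0).round(3),q.max(0).round(3))
E
python3 meas.py
python3 - <<'E'
import numpy as np
from h import *
for f in("top0.npz","side0.npz"):
    c=dict(np.load(f));P=cloud(c)
    k=P[(abs(P[...,2]-0.079)<0.004)&(P[...,0]>0.45)&(P[...,0]<0.68)&(P[...,1]>0.02)&(P[...,1]<0.25)]
    # front edge/back edge per y-bin
    for y in np.arange(0.03,0.24,0.01):
        b=k[abs(k[:,1]-y)<0.005]
        if len(b): print(f,round(y,3),b[:,0].min().round(3),b[:,0].max().round(3))
E
```

```text
top 796 ztop 0.183 mean [0.785 0.547] rect [782. 544.] [ 36. 111.] 0.2 ext [0.756 0.481 0.031] [0.8   0.6   0.189]
top 127 ztop 0.044 mean [0.783 0.266] rect [788. 269.] [ 18. 257.] 0.2 ext [0.777 0.141 0.03 ] [0.797 0.397 0.047]
top 92 ztop 0.085 mean [ 0.737 -0.034] rect [737. -34.] [33. 29.] 56.0 ext [ 0.72  -0.052  0.031] [ 0.754 -0.017  0.088]
top 89 ztop 0.086 mean [0.721 0.041] rect [721.  41.] [31. 32.] 65.0 ext [0.704 0.023 0.032] [0.739 0.058 0.088]
top 418 ztop 0.134 mean [0.655 0.387] rect [655. 387.] [64. 61.] 45.7 ext [0.617 0.349 0.031] [0.689 0.421 0.138]
top 282 ztop 0.190 mean [ 0.646 -0.378] rect [ 646. -379.] [23. 24.] 68.0 ext [ 0.618 -0.403  0.03 ] [ 0.673 -0.35   0.195]
top 1007 ztop 0.083 mean [ 0.585 -0.138] rect [ 585. -139.] [110. 144.] 84.0 ext [ 0.509 -0.199  0.033] [ 0.663 -0.08   0.089]
top 1366 ztop 0.083 mean [0.565 0.135] rect [562. 134.] [143. 159.] 4.0 ext [0.49  0.054 0.037] [0.638 0.215 0.088]
top 232 ztop 0.052 mean [ 0.571 -0.519] rect [ 567. -512.] [115. 115.] 0.4 ext [ 0.51  -0.573  0.03 ] [ 0.625 -0.455  0.056]
top 235 ztop 0.066 mean [ 0.55
[... 2306 characters left out ...]
.13 0.494 0.628
top0.npz 0.14 0.49 0.629
top0.npz 0.15 0.49 0.629
top0.npz 0.16 0.49 0.629
top0.npz 0.17 0.49 0.624
top0.npz 0.18 0.49 0.628
top0.npz 0.19 0.517 0.629
top0.npz 0.2 0.517 0.625
top0.npz 0.21 0.517 0.624
side0.npz 0.05 0.55 0.552
side0.npz 0.06 0.528 0.637
side0.npz 0.07 0.526 0.634
side0.npz 0.08 0.496 0.634
side0.npz 0.09 0.498 0.637
side0.npz 0.1 0.494 0.635
side0.npz 0.11 0.494 0.634
side0.npz 0.12 0.493 0.632
side0.npz 0.13 0.492 0.632
side0.npz 0.14 0.491 0.631
side0.npz 0.15 0.488 0.628
side0.npz 0.16 0.489 0.627
side0.npz 0.17 0.491 0.624
side0.npz 0.18 0.491 0.624
side0.npz 0.19 0.516 0.625
side0.npz 0.2 0.517 0.623
side0.npz 0.21 0.516 0.617
side0.npz 0.22 0.619 0.622
```

```bash
python3 - <<'E'
import numpy as np
from h import *
t=dict(np.load("top0.npz"))
print(onplane(t,[(260,206),(260,224),(260,233)],0.008).round(3))
E
```

```text
[[ 0.449 -0.015  0.008]
 [ 0.376 -0.014  0.008]
 [ 0.34  -0.014  0.008]]
```

>>> {"fn": "send_rows", "kwargs": {
  "commands": [
    [-1, 2, -5, 0, 8],
    [-1, 3, -6, 0, 8],
    [-1, 3, -6, 0, 7],
    [-1, 3, -6, 0, 0],
    [-1, 3, -6, 0, 0],
    [-1, 3, -6, 0, 0],
    [-1, 2, -6, 0, 0],
    [-1, 2, -6, 0, 0],
    [-1, 2, -6, 0, 0],
    [-1, 1, -6, 0, 0],
    [-1, 0.6, -1.5, 0, 0],
    [-1, 0, 0, 0, 0]
  ]
}}

```text
time_s: 1.6
tool_pos: [0.4493, 0.0566, 0.2482]
orientation: [-0.481, -0.518, 0.519, 0.481]
force: [-0.0, 0.4, 0.7]
opening: 0.0
```

```bash
python3 - <<'E'
from cell import bot, vision
import cv2, numpy as np
from h import *
print(bot.observe()["tool_pos"])
for n in("side","top"):
    c=vision.capture(n); np.savez(f"{n}1.npz",**c)
    P=cloud(c)
    k=P[(c["depth"]>0)&(abs(P[...,0]-.449)<.07)&(abs(P[...,1]-.057)<.07)&(P[...,2]>.15)]
    for z in np.arange(.21,.42,.01):
        b=k[abs(k[:,2]-z)<.005]
        if len(b): print(n,z.round(2),len(b),b.min(0).round(3),b.max(0).round(3))
c=dict(np.load("side1.npz"))
a=cv2.resize(c["color"][0:250,60:360],None,fx=2.4,fy=2.4,interpolation=cv2.INTER_CUBIC)
cv2.imwrite("pics/side1.png",a[:,:,::-1])
E
```

```text
[0.44927262 0.05656723 0.24816611]
side 0.23 4 [0.438 0.049 0.228] [0.453 0.053 0.233]
side 0.24 22 [0.437 0.041 0.236] [0.461 0.06  0.245]
side 0.25 18 [0.435 0.042 0.246] [0.454 0.055 0.255]
side 0.26 21 [0.436 0.039 0.255] [0.455 0.063 0.265]
side 0.27 10 [0.435 0.028 0.266] [0.44  0.084 0.275]
side 0.28 36 [0.434 0.019 0.275] [0.458 0.089 0.285]
side 0.29 25 [0.433 0.012 0.286] [0.459 0.093 0.295]
side 0.3 56 [0.429 0.005 0.295] [0.461 0.104 0.305]
side 0.31 41 [ 0.43  -0.005  0.306] [0.461 0.112 0.315]
side 0.32 78 [ 0.429 -0.01   0.315] [0.464 0.099 0.325]
side 0.33 69 [ 0.427 -0.006  0.325] [0.47  0.071 0.335]
side 0.34 45 [0.43  0.012 0.335] [0.461 0.05  0.345]
side 0.35 26 [0.439 0.015 0.345] [0.459 0.035 0.354]
side 0.36 50 [0.411 0.015 0.355] [0.479 0.059 0.365]
side 0.37 80 [0.411 0.017 0.365] [0.478 0.067 0.375]
side 0.38 82 [0.41  0.016 0.375] [0.48  0.064 0.385]
side 0.39 92 [0.411 0.016 0.385] [0.483 0.06  0.395]
side 0.4 111 [0.41  0.016 0.395] [0.478 0.071 0.405]
side 0.41 57 [0.413 0.017 0.405] [0.479 0.063 0.413]
```

View pics/side1.png

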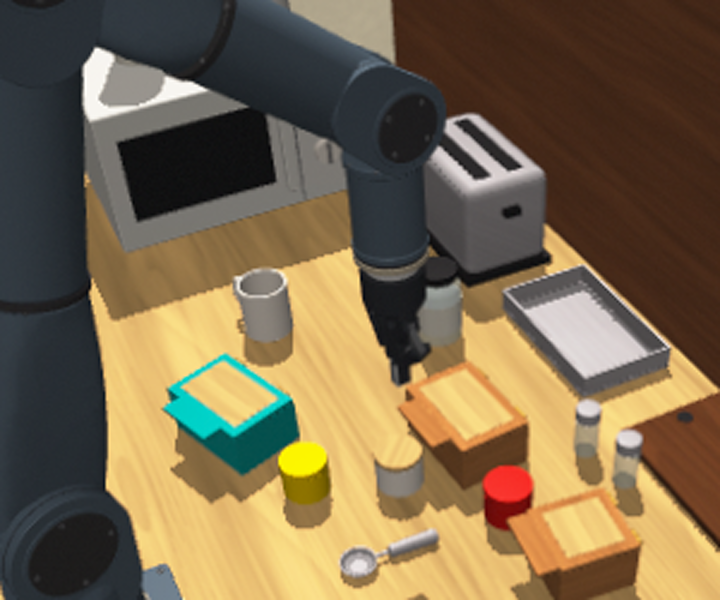

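>>> {"fn": "send_rows", "kwargs": {
  "commands": [
    [1, 0, 2.6, 0, 0],
    [1, 0.1, 2.6, 0, 0],
    [1, 0, 0, -4, 0],
    [1, 0, 0, -4, 0],
    [1, 0, 0, 0, 0],
    [1, 0, 0, 0, 0]
  ]
}}

```text
time_s: 2.45
tool_pos: [0.4505, 0.1107, 0.1693]
orientation: [0.48, 0.52, -0.519, -0.48]
force: [1.3, -0.2, 0.3]
opening: 0.0854
```

```bash
python3 - <<'E'
from cell import bot, vision
import cv2, numpy as np
from h import *
p=bot.observe()["tool_pos"];print(p,bot.observe()["opening"])
for n in("side","top"):
    c=vision.capture(n); np.savez(f"{n}2.npz",**c)
    P=cloud(c)
    k=P[(c["depth"]>0)&(abs(P[...,0]-p[0])<.07)&(abs(P[...,1]-p[1])<.08)&(P[...,2]>.09)]-p
    for z in np.arange(-.03,.12,.01):
        b=k[abs(k[:,2]-z)<.005]
        if len(b): print(n,z.round(2),len(b),b.min(0).round(3),b.max(0).round(3))
c=dict(np.load("side2.npz"))
a=cv2.resize(c["color"][60:260,130:330],None,fx=3,fy=3,interpolation=cv2.INTER_CUBIC)
cv2.imwrite("pics/side2.png",a[:,:,::-1])
E
```

```text
[0.45049061 0.11069688 0.1692949 ] 0.08542642535023008
side -0.01 1 [ 0.     0.044 -0.006] [ 0.     0.044 -0.006]
side 0.0 27 [-0.015 -0.051 -0.005] [0.016 0.049 0.005]
side 0.01 31 [-0.016 -0.058  0.005] [0.016 0.045 0.015]
side 0.02 30 [-0.016 -0.059  0.015] [0.009 0.045 0.025]
side 0.03 19 [-0.016 -0.058  0.025] [0.008 0.05  0.034]
side 0.04 23 [-0.019 -0.072  0.035] [-0.003  0.052  0.045]
side 0.05 52 [-0.019 -0.078  0.045] [0.015 0.071 0.054]
side 0.06 53 [-0.021 -0.075  0.055] [0.018 0.07  0.065]
side 0.07 52 [-0.021 -0.074  0.065] [0.016 0.029 0.075]
side 0.08 55 [-0.021 -0.073  0.075] [0.016 0.016 0.085]
side 0.09 72 [-0.022 -0.073  0.085] [0.019 0.07  0.095]
side 0.1 57 [-0.019 -0.073  0.095] [0.017 0.064 0.105]
side 0.11 34 [-0.038 -0.043  0.105] [0.032 0.009 0.115]
top 0.05 7 [-0.008 -0.074  0.048] [ 0.014 -0.053  0.055]
top 0.06 3 [ 0.002 -0.074  0.056] [ 0.016 -0.074  0.057]
top 0.07 2 [-0.006 -0.074  0.065] [-0.002 -0.074  0.069]
top 0.08 5 [-0.004 -0.07   0.083] [ 0.013 -0.057  0.084]
top 0.09 7 [-0.008 -0.071  0.088] [ 0.012 -0.057  0.094]
top 0.1 24 [-0.009 -0.067  0.096] [ 0.015 -0.057  0.102]
top 0.11 3 [ 0.001 -0.064  0.105] [ 0.011 -0.061  0.105]
```

View pics/side2.png

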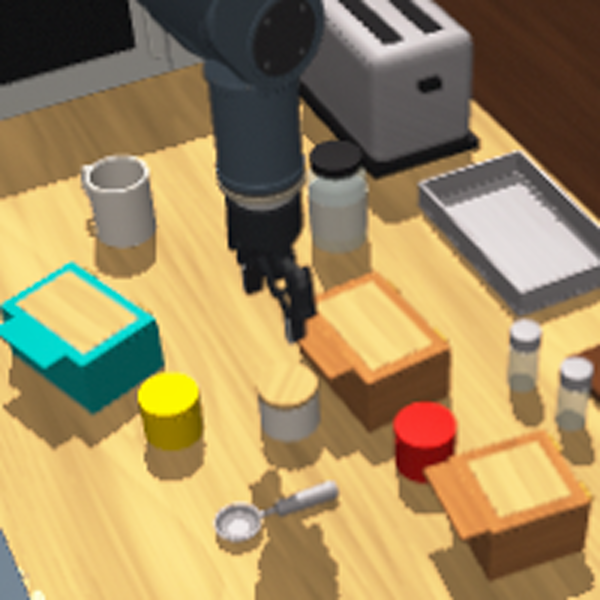

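>>> {"fn": "send_rows", "kwargs": {
  "commands": [
    [1, 0, 0, -3, 0],
    [1, 0, 0, -3, 0],
    [1, 0, 0, -3, 0],
    [1, 0, 0, -3, 0],
    [1, 0, 0, -2, 0],
    [1, 0, 0, -0.8, 0],
    [1, 0, 0, 0, 0]
  ]
}}

```text
time_s: 3.42
tool_pos: [0.4506, 0.1099, 0.0208]
orientation: [0.48, 0.519, -0.519, -0.48]
force: [-0.5, 0.5, 0.2]
opening: 0.0855
```

>>> {"fn": "send_rows", "kwargs": {
  "commands": [
    [1, 0, 0.5, 0, 0],
    [1, -0.1, 0.6, 0, 0],
    [1, -0.1, 0.8, 0, 0],
    [1, -0.1, 1, 0, 0],
    [1, -0.1, 1, 0, 0],
    [1, -0.1, 1, 0, 0],
    [1, -0.1, 1, 0, 0]
  ]
}}

```text
time_s: 4.3
tool_pos: [0.4442, 0.1682, 0.0209]
orientation: [-0.481, -0.519, 0.519, 0.48]
force: [-0.7, -5.9, 5.0]
opening: 0.0855
```

```bash
python3 - <<'E'
from cell import bot, vision
import cv2, numpy as np
from h import *
c=vision.capture("side")
a=cv2.resize(c["color"][60:260,130:330],None,fx=3,fy=3,interpolation=cv2.INTER_CUBIC)
cv2.imwrite("pics/side3.png",a[:,:,::-1])
E
```

```text
(no output)
```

View pics/side3.png

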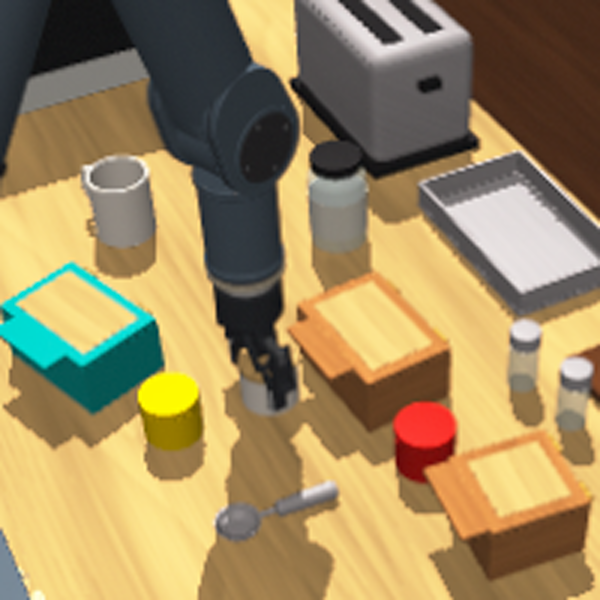

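>>> {"fn": "send_rows", "kwargs": {
  "commands": [
    [1, -0.1, 1, 0, 0],
    [1, -0.1, 1, 0, 0],
    [1, -0.1, 1, 0, 0],
    [1, 0, 1, 0, 0]
  ]
}}

```text
time_s: 4.85
tool_pos: [0.441, 0.2087, 0.0205]
orientation: [-0.48, -0.519, 0.519, 0.48]
force: [0.3, -5.2, 3.6]
opening: 0.0853
```

```bash
python3 - <<'E'
from cell import bot, vision
import cv2, numpy as np
from h import *
c=vision.capture("side")
a=cv2.resize(c["color"][100:240,150:310],None,fx=4.2,fy=4.2,interpolation=cv2.INTER_CUBIC)
cv2.imwrite("pics/side4.png",a[:,:,::-1])
E
```

```text
(no output)
```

View pics/side4.png

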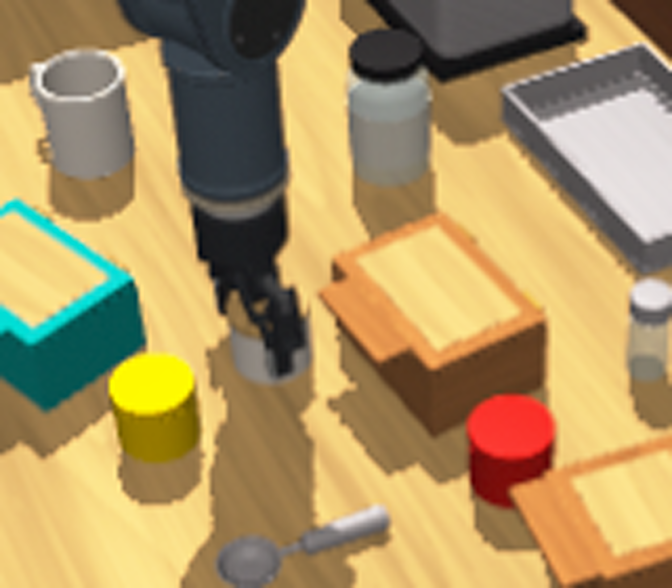

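Pot is upright between the fingers near (270,330) in the crop and sliding; I continue.

>>> {"fn": "send_rows", "kwargs": {
  "commands": [
    [1, -0.1, 1, 0, 0],
    [1, -0.1, 1, 0, 0],
    [1, 0, 1, 0, 0],
    [1, -0.1, 1, 0, 0],
    [1, 0, 1, 0, 0],
    [1, 0, 0.8, 0, 0],
    [1, 0, 0.4, 0, 0],
    [1, 0, 0, 0, 0],
    [1, 0, -0.5, 0, 0],
    [1, 0, -0.3, 0, 0],
    [1, 0, 0, 0, 0]
  ]
}}

```text
time_s: 6.28
tool_pos: [0.4382, 0.2625, 0.0203]
orientation: [0.48, 0.519, -0.519, -0.48]
force: [-0.2, -0.0, 0.1]
opening: 0.0857
```

>>> {"fn": "send_rows", "kwargs": {
  "commands": [
    [1, 0, 0, 2, 0],
    [1, 0, 0, 4, 0],
    [1, 0, 0, 4, 0],
    [1, 0, 0, 4, 0],
    [1, 0, 0, 4, 0],
    [-1, -2, -6, 0, 0],
    [-1, -2, -6, 0, 0]
  ]
}}

```text
time_s: 7.15
tool_pos: [0.3983, 0.1433, 0.2007]
orientation: [0.48, 0.52, -0.519, -0.479]
force: [0.5, -0.7, 0.7]
opening: 0.052
```

```bash
python3 - <<'E'
from cell import bot, vision
import cv2, numpy as np
from h import *
print(bot.observe()["tool_pos"])
C=np.array([.577,.135]);ya=.08
for n in("side","top"):
    c=vision.capture(n); np.savez(f"{n}5.npz",**c)
    P=cloud(c)
    k=P[(P[...,2]>.05)&(P[...,2]<.075)&(P[...,0]>.39)&(P[...,0]<.485)&(P[...,1]>.19)&(P[...,1]<.33)]
    m=k.mean(0); d=m[:2]-C
    print(n,len(k),m.round(3),k.min(0).round(3),k.max(0).round(3),"box y",-np.sin(ya)*d[0]+np.cos(ya)*d[1])
    cv2.imwrite(f"pics/{n}5.png",c["color"][:,:,::-1])
E
```

```text
[0.39830707 0.14329605 0.20067761]
side 166 [0.445 0.25  0.059] [0.414 0.225 0.05 ] [0.481 0.293 0.068] box y 0.12566542337667178
top 37 [0.45  0.282 0.062] [0.421 0.253 0.055] [0.48  0.293 0.069] box y 0.15630494472960405
```

View pics/side5.png

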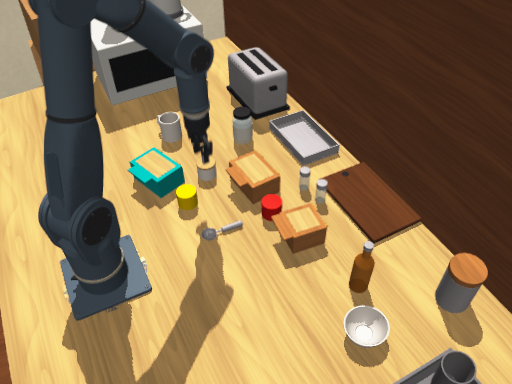

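>>> {"fn": "send_rows", "kwargs": {
  "commands": [
    [-1, 2, -1, 0, 0],
    [-1, 2, -0.5, 0, 0],
    [-1, 1.2, 0, -3, 0],
    [-1, 0, 0, -4, 0],
    [-1, 0, 0, -4, 0],
    [-1, 0, 0, -1.2, 0],
    [-1, 0, 0, 0, 0]
  ]
}}

```text
time_s: 8.12
tool_pos: [0.4505, 0.1293, 0.0782]
orientation: [-0.48, -0.519, 0.52, 0.48]
force: [-0.5, 0.3, -0.2]
opening: 0.0
```

>>> {"fn": "send_rows", "kwargs": {
  "commands": [
    [-1, 1, 0, 0, 0],
    [-1, 0.5, 0, 0, 0],
    [-1, 0.5, 0, 0, 0],
    [-1, 0, 0, 0, 0]
  ]
}}

```text
time_s: 8.62
tool_pos: [0.4712, 0.1292, 0.0786]
orientation: [0.48, 0.519, -0.519, -0.48]
force: [-0.3, -0.3, 0.3]
opening: 0.0
```

>>> {"fn": "send_rows", "kwargs": {
  "commands": [
    [-1, 0.4, 0, 0, 0],
    [-1, 0.3, 0, 0, 0],
    [-1, 0, 0, 0, 0]
  ]
}}

```text
time_s: 9.0
tool_pos: [0.4779, 0.1292, 0.0783]
orientation: [0.48, 0.519, -0.519, -0.48]
force: [-0.3, 0.4, 0.3]
opening: -0.0001
```

>>> {"fn": "send_rows", "kwargs": {
  "commands": [
    [-1, 0.3, 0, 0, 0],
    [-1, 0, 0, 0, 0]
  ]
}}

```text
time_s: 9.25
tool_pos: [0.4808, 0.1292, 0.0783]
orientation: [0.48, 0.519, -0.519, -0.48]
force: [1.1, -0.5, 0.2]
opening: -0.0003
```

>>> {"fn": "send_rows", "kwargs": {
  "commands": [
    [-1, 0.2, 0, 0, 0],
    [-1, 0, 0, 0, 0]
  ]
}}

```text
time_s: 9.5
tool_pos: [0.4814, 0.1291, 0.0781]
orientation: [-0.479, -0.519, 0.52, 0.48]
force: [-5.0, 0.4, 2.8]
opening: -0.0001
```

>>> {"fn": "send_rows", "kwargs": {
  "commands": [
    [-1, 0.2, 0, 0, 0],
    [-1, 0, 0, 0, 0]
  ]
}}

```text
time_s: 9.75
tool_pos: [0.4815, 0.129, 0.0779]
orientation: [-0.478, -0.518, 0.521, 0.481]
force: [-11.4, 1.7, 9.0]
opening: 0.0001
```

>>> {"fn": "send_rows", "kwargs": {
  "commands": [
    [-1, 0.1, 0, 0.5, 0],
    [-1, 0.1, 0, 0.7, 0],
    [-1, 0.1, 0, 0.8, 0]
  ]
}}

```text
time_s: 10.12
tool_pos: [0.4832, 0.1291, 0.0973]
orientation: [-0.478, -0.517, 0.522, 0.482]
force: [-11.8, 1.5, 0.1]
opening: 0.0002
```

```bash
python3 - <<'E'
from cell import bot, vision
import cv2, numpy as np
from h import *
print(bot.observe()["tool_pos"],bot.observe()["force"])
c=vision.capture("side")
a=cv2.resize(c["color"][100:240,170:330],None,fx=4.2,fy=4.2,interpolation=cv2.INTER_CUBIC)
cv2.imwrite("pics/side6.png",a[:,:,::-1])
E
```

```text
[0.48321923 0.12911246 0.09729001] [-11.79981686   1.47464946   0.09788778]
```

View pics/side6.png

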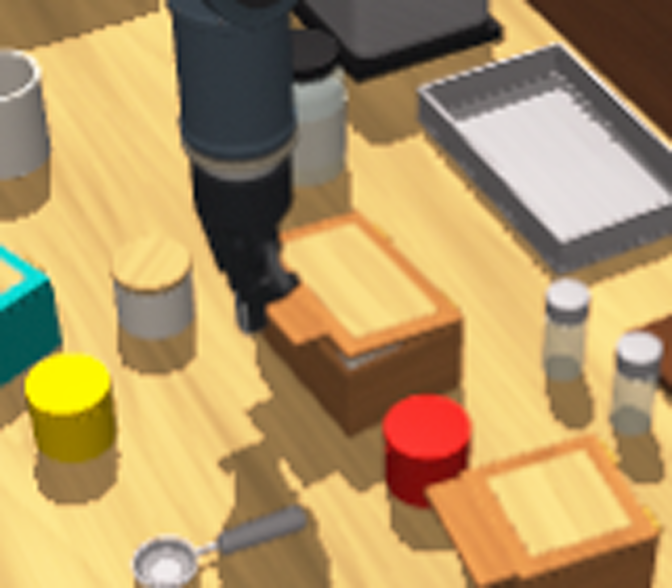

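>>> {"fn": "send_rows", "kwargs": {
  "commands": [
    [-1, 0.2, 0, 0.8, 0],
    [-1, 0.2, 0, 0.8, 0],
    [-1, 0.3, 0, 0.8, 0]
  ]
}}

```text
time_s: 10.55
tool_pos: [0.4891, 0.1294, 0.1212]
orientation: [-0.477, -0.517, 0.523, 0.482]
force: [-17.9, 3.4, 4.6]
opening: 0.0003
```

>>> {"fn": "send_rows", "kwargs": {
  "commands": [
    [-1, 0.3, 0, 0.8, 0],
    [-1, 0.4, 0, 0.8, 0]
  ]
}}

```text
time_s: 10.8
tool_pos: [0.4957, 0.1298, 0.1373]
orientation: [-0.477, -0.517, 0.523, 0.482]
force: [-19.6, 4.7, 8.5]
opening: -0.0
```

```bash
cat > look.py <<'E'
from cell import bot, vision
import cv2, numpy as np,sys
from h import *
c=vision.capture("side")
a=cv2.resize(c["color"][90:240,170:330],None,fx=4,fy=4,interpolation=cv2.INTER_CUBIC)
cv2.imwrite(f"pics/{sys.argv[1]}.png",a[:,:,::-1])
E
python3 look.py side7
```

```text
(no output)
```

View pics/side7.png

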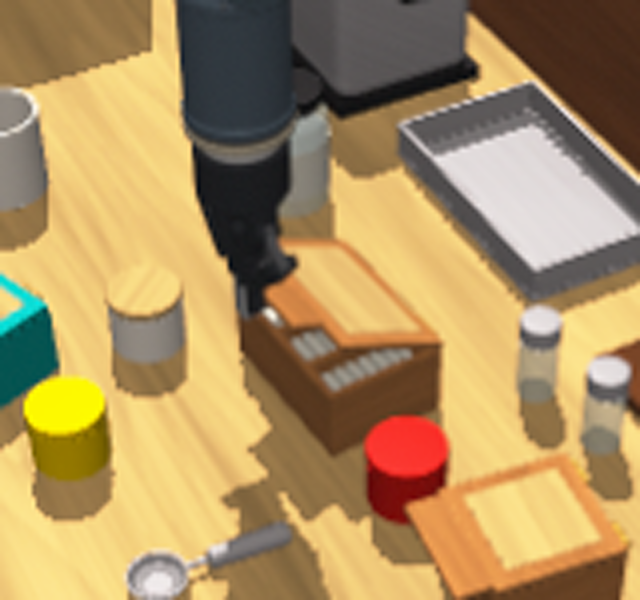

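>>> {"fn": "send_rows", "kwargs": {
  "commands": [
    [-1, 0.3, 0, 0.8, 0],
    [-1, 0.4, 0, 0.8, 0],
    [-1, 0.5, 0, 0.8, 0],
    [-1, 0.6, 0, 0.8, 0]
  ]
}}

```text
time_s: 11.35
tool_pos: [0.5181, 0.1302, 0.1704]
orientation: [-0.479, -0.519, 0.52, 0.481]
force: [-4.3, 1.1, 0.7]
opening: -0.0
```

```bash
python3 look.py side8
```

```text
(no output)
```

View pics/side8.png

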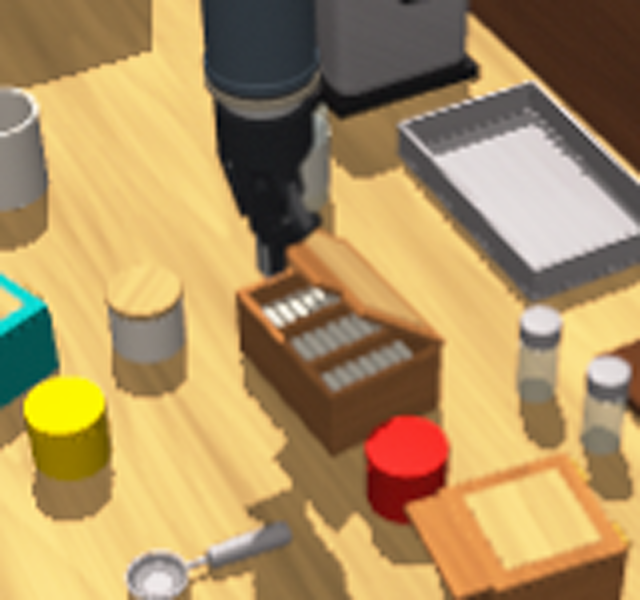

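>>> {"fn": "send_rows", "kwargs": {
  "commands": [
    [-1, 0.8, 0, 0.6, 0],
    [-1, 1, 0.1, 0.4, 0],
    [-1, 1, 0.1, 0.2, 0],
    [-1, 1, 0.1, 0, 0],
    [-1, 1, 0.1, 0, 0]
  ]
}}

```text
time_s: 12.02
tool_pos: [0.5685, 0.1332, 0.182]
orientation: [-0.48, -0.519, 0.519, 0.48]
force: [-0.8, -0.7, -0.0]
opening: 0.0001
```

```bash
python3 look.py side9
```

View pics/side9.png

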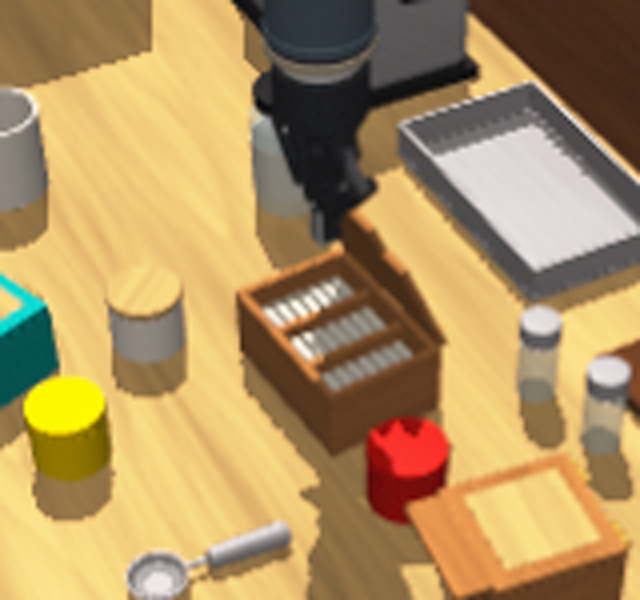

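>>> {"fn": "send_rows", "kwargs": {
  "commands": [
    [-1, 0.8, 0, 0, 0],
    [-1, 0.8, 0.1, 0, 0],
    [-1, 0.8, 0, 0, 0],
    [-1, 0.8, 0.1, 0, 0],
    [-1, 0.8, 0, 0, 0],
    [-1, 0.8, 0.1, 0, 0],
    [-1, 0.8, 0, 0, 0],
    [-1, 0.6, 0, 0, 0],
    [-1, 0, 0, 0, 0]
  ]
}}

```text
time_s: 13.2
tool_pos: [0.6298, 0.136, 0.1819]
orientation: [-0.48, -0.519, 0.519, 0.48]
force: [0.2, -0.1, 0.1]
opening: 0.0002
```

```bash
python3 look.py side10
```

```text
(no output)
```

View pics/side10.png

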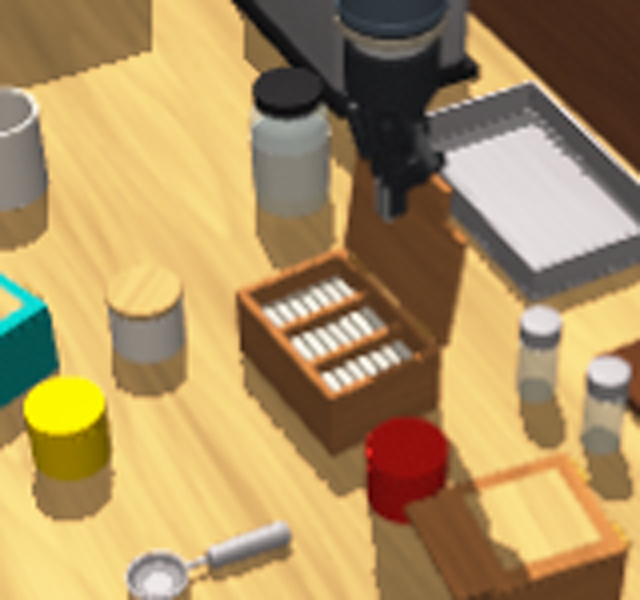

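The lid leans back (its top edge is at about (420,180) in the crop). The force is near zero, so I back straight off towards the robot and check.

>>> {"fn": "send_rows", "kwargs": {
  "commands": [
    [-1, -2, 0, 0, 0],
    [-1, -4, 0, 1, 0],
    [-1, -4, 0, 2, 0],
    [-1, -4, 0, 4, 0],
    [-1, -3, -3, 4, 0],
    [-1, 0, -6, 4, 0],
    [-1, 0, -6, 0, 0],
    [-1, 0, -6, 0, 0],
    [-1, 0, -6, 0, 0],
    [-1, 0, 0, 0, 0]
  ]
}}

```text
time_s: 14.5
tool_pos: [0.4584, -0.1306, 0.327]
orientation: [-0.482, -0.517, 0.518, 0.482]
force: [0.1, 0.5, -0.5]
opening: -0.0002
```

```bash
python3 - <<'E'
from cell import bot, vision
import cv2, numpy as np
from h import *
o=bot.observe(); print(o["tool_pos"],o["force"],o["time_s"])
C=np.array([.577,.135]);ya=.08;R=np.array([[np.cos(ya),np.sin(ya)],[-np.sin(ya),np.cos(ya)]])
for n in("side","top"):
    c=vision.capture(n); P=cloud(c)
    k=P[(P[...,2]>.055)&(P[...,2]<.072)&(P[...,0]>.39)&(P[...,0]<.485)&(P[...,1]>.19)&(P[...,1]<.33)]
    ext=(k.min(0)+k.max(0))/2
    print(n,"pot",len(k),k.mean(0).round(3),ext.round(3),k.max(0)[2].round(3),"boxframe",R@(ext[:2]-C))
    q=P[(P[...,2]>.10)&(P[...,2]<.23)&(P[...,0]>.6)&(P[...,0]<.74)&(P[...,1]>.05)&(P[...,1]<.22)]
    b=(q[:,:2]-C)@R.T
    if len(q)>20:
        f=np.polyfit(q[:,2]-.07,b[:,0],1); print(" lid",len(q),"angle",np.pi/2+np.arctan(f[0]),f)
    n0=dict(np.load(f"{n}0.npz"))["color"].astype(int)
    cv2.imwrite(f"pics/{n}11.png",c["color"][:,:,::-1])
E
```

```text
[ 0.45835037 -0.13064076  0.3270179 ] [ 0.07172587  0.47663438 -0.48877942] 14.5
side pot 208 [0.447 0.258 0.061] [0.447 0.26  0.061] 0.066 boxframe [-0.11955616  0.13498779]
 lid 653 angle 1.9571904916113738 [0.40684604 0.05475555]
top pot 233 [0.448 0.26  0.062] [0.449 0.261 0.062] 0.07 boxframe [-0.11791322  0.13563782]
 lid 708 angle 1.9604163603714309 [0.41061082 0.05318969]
```

View pics/side11.png

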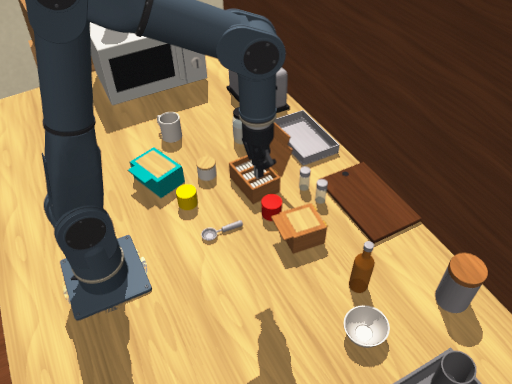

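View pics/top11.png

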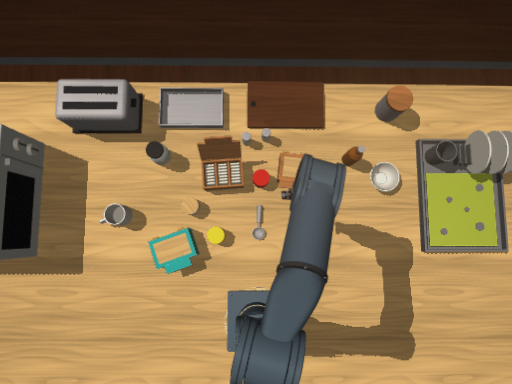

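The tea box lid is open at about 1.96 rad in both views. The pot is upright at (206,170) in the side picture, and everything else looks unmoved. The gripper is at z = 0.33 m, touching nothing.

```bash
python3 -c "
from cell import bot
print(bot.close_job())"
```

```text
the job is handed in; nothing more can be done
None
```

I did both steps and handed the job in at about 14.6 s on the robot clock, well inside the 58 s limit. `bot.close_job()` reports no verdict.

- **Sugar pot:** I put the open fingers either side of it without gripping and pushed it left with the right finger. It stayed upright. Both views put its centre about 135 mm to the left of the tea box's centre line, against the 109 mm required.
- **Tea box lid:** The tool only points down, so I could not reach under the tab. I pressed the shut fingertips on the tab's front edge, lifted it by friction, then pushed the underside over past upright. I measured its angle at about 1.96 rad in both views, which matches the 1.95 stop, and this was after the arm had backed away.
- **Everything else:** By eye in the last pictures, the bystanders, the red and yellow pots and the turquoise box look unmoved. I did not measure their positions again. The square box looks shut in the side picture; the arm partly hides it in the top one.
- **Forces:** The highest I saw was about 20 N at the fingertips during the lift. While pushing the pot there was an upward reading of 4–5 N that I did not explain. At the end the force was about zero and the gripper was in free air.

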